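# Index the mandala board with its ratchet lever

## Task

Swing the ratchet lever of the drawing turntable counter-clockwise by its upright wooden handle, so that the round board is carried along until the dark steel index bar fixed on the board lines up with the fixed pale metal pointer beside its rim. Then swing the lever back clockwise, which leaves the board standing, until it is against the stop it started near, and let go. Work only by the lever: do not touch the board itself.

Things in the scene. Friction and masses are not known exactly. Their poses are not given: they have to be found in the camera images.
- handle (a point): Upright round wooden grip at the lever's outer end, 25 to 28 mm thick, from 34 to 128 mm above the table; this point is on its axis, 100 mm up, 185 mm from the turning axis, on the robot's side, outside the rim. It spins freely on its pin, so the gripper need not turn with it. Nothing beside it on the turntable rises above 75 mm. 2 to 3 N drives it.
- lever: Flat steel ratchet lever hinged on the board's axis; origin on that axis at table height, x outward to the handle, z up. Swings 106 deg counter-clockwise (from above) from its stop and starts 0 to 20 deg from it. Counter-clockwise it catches a rim tooth within 10 deg, then turns the board degree for degree; clockwise it clicks loose and the board stays. Stays where left.
- board: Round plywood board, 234 mm across, top 58 mm above the table, in a toothed steel ring 258 mm across; ring drawing in the middle. Origin on its vertical turning axis, 36 mm up; x points along its dark index bar, 38 mm long with a round head, fixed near the rim, up to 74 mm high. Starts 34 to 72 deg clockwise of the pointer. Has friction, stays where left.
- pointer (a point): Tip of the fixed pale metal pointer, a small upright bracket just outside the board's rim on the side away from the robot; 140 mm from the turning axis, 64 mm above the table.
- rest (a point): Where the handle point stands when the lever is fully back, clockwise, against its stop, a black rubber block 34 mm high on the turntable's base: 185 mm from the turning axis, 100 mm above the table.

How it is judged:
On the way:
1. the lever, swung away from its stop, has carried the board until the index bar lines up with the pointer (within 25 mm sideways at the pointer, about 10 degrees) (x of pointer in the frame of board above 0.1 m and y of pointer in the frame of board between -0.025 and 0.025 m and horizontal distance between handle and rest above 0.08 m), for 0.2 s.
At the end, for the whole second after the job is handed in: The index bar points at the fixed pointer (within 25 mm sideways at the pointer, about 10 degrees), the lever is back at its stop (handle within 20 mm of its rest place), the board is still (x of pointer in the frame of board above 0.1 m and y of pointer in the frame of board between -0.025 and 0.025 m and horizontal distance between handle and rest below 0.02 m and angular speed of board below 0.1 rad/s); the robot touches nothing.
It fails at once if the robot pushes the board itself instead of working the lever (contact force between any of the fingers, the arm and board above 2 N).
It also fails if it takes over 42 s, if anything falls off the work surface, if the arm or the gripper's body presses on something with over 40 N, if the wrist force passes 120 N, or if a joint passes its speed limit or range.

## Robot

A 6-joint arm with a two-finger parallel gripper is mounted at the origin on the work surface. World frame = base frame: x ahead of the robot, y to its left, z up, the work surface at z = 0. Lengths are in m, angles in rad, forces in N, time in s.
With the tool pointing down it reaches from about 0.35 to 0.775 m from the base axis. Payload 7.3 kg.
Tool frame: the origin (TCP) lies on the centre line of the jaws, within the pads' length; the fingertips stand 17 mm ahead of it and the grasp point (between the pads) lies 2 mm behind it; z points along the fingers, y is the line along which they close (so a half turn about z gives the same grasp; the last joint's range is limited). The gripper opens to 92 mm and grips with 3 to 60 N. Pads are 19 mm wide; open, the fingers measure 130 mm over their backs; the gripper's body (75 mm by 190 mm) begins 47 mm behind the grasp point.
Start: joints at [1.127, 0.342, 1.524, -0, 1.275, -0.146], TCP at [0.154, 0.502, 0.244] pointing down, gripper open.
Joint ranges: [-2.53, 2.53], [-0.77, 2.02], [0.04, 2.7], [-1, 4.14], [0.28, 2.66], [-3.11, 3.11]. Speed limits (rad/s): [2.57, 2.57, 3.14, 3.14, 3.14, 3.14].

## Interface

Orientations are given as a 3x3 rotation matrix whose columns are the frame's x, y, z axes.
In Python, from workcell import arm gives the robot as it stands. The module is installed in compiled form; this text tells all that it offers.
- The arm moves only by the tool carry_out, never from a script. Its argument "moves" is one flat list of numbers, 7 for each row, row after row: the shift along the tool's x, y, z in mm, then the turn, a rotation vector about the tool's x, y, z in degrees, then the closure, from 0 (fully open) to 1 (shut). A call has 1 to 12 rows; each row is the pose to reach, as a shift and turn from the pose commanded when the call began, along the tool's axes at that moment; what a row does not reach only later rows make up. A row lasts 1/8 s, in which the tool goes at most 62.5 mm and 10.7 degrees, less where a joint would pass 70% of its speed; a pose out of reach is approached as far as the arm can. A call with a gripper value outside its range is refused whole. The fingers move at their own pace and stop on an object; "force" is the grip in N (left out, the last holds). Time passes only in rows, so rows that repeat a pose let the fingers close. It gives the time, the measured TCP pose, the force, the opening and the grip force at its end, in the units of the state.
- arm.read_state(): the state, without advancing time (a new reading comes with each control period).
- arm.camera(name): name is "scene" or "side" or "wrist"; returns a dict with "pixels" (420x560x3 uint8, red, green, blue), "z_map" (420x560 float32, m along the optical axis (not along the pixel's ray), 0 where there is no reading), "intrinsics" (3x3 intrinsics, pixels), "rvec" (rotation vector, rad) and "tvec" (3), from world to camera coordinates, as OpenCV has them; the wrist camera has in their place "mount" (4x4, takes a point from camera to tool coordinates, whose origin is the TCP and whose axes are the flange's). Camera axes: x right, y down, z forward; pixel columns grow to the right and rows downward; lengths in m; the calibration is good to about 2 mm. A picture is of the moment at which its call begins: read the wrist's pose just before it.
- arm.sign_off(): hands the job in; it is judged then, once.
The state is a dict: "time_s": time; "joints": joint angles; "qd": joint speeds; "effort": joint torques, N m; "tool_pos": TCP position; "orientation": TCP orientation; "wrist_force": force on the tool from outside, world axes, zero at the start; "ft_torque": the same for the moment, N m; "width": finger opening in m; "gripper_force": force on a finger pad.
Only numpy, scipy, OpenCV 4.12 (cv2) and the standard library are available. Lean on these libraries where they do the work, as an engineer would, in place of code of your own. Each camera call takes 0.05 s, during which the arm holds its last target. There are 200 camera calls.

## Working session

There is one attempt and no reset: what is moved stays moved. The work goes in short steps, Python scripts to look and compute and a tool call to move; the robot and the scene stay as the last step left them, time stands still between calls to the robot, and variables do not carry over. Pictures are saved under pics/ and viewed, at most 10 in all, crops included, and the job is handed in when it is done.

Besides the shell and the picture viewer there is one more tool, called after "Request:" as name(argument=value, ...) on one line, values as JSON. carry_out: Moves the arm, as the interface text tells. Its arguments: {"type":"object","properties":{"moves":{"type":"array"},"force":{"type":"number"}},"required":["moves"]}

```bash
mkdir -p pics; cat > h.py <<'E'
import numpy as np, cv2
from workcell import arm
def pts(c):
    K=c["intrinsics"];z=c["z_map"];v,u=np.mgrid[:z.shape[0],:z.shape[1]]
    P=np.dstack([(u-K[0,2])/K[0,0]*z,(v-K[1,2])/K[1,1]*z,z])
    R=cv2.Rodrigues(np.array(c["rvec"],float))[0]
    W=(P-np.array(c["tvec"]).ravel())@R
    W[z==0]=np.nan
    return W
E
python3 - <<'E'
from h import *
a=arm.camera("scene");b=arm.camera("side")
for n,c in(("scene",a),("side",b)):
    cv2.imwrite(f"pics/{n}1.png",c["pixels"][...,::-1]); np.savez(f"{n}.npz",p=c["pixels"],W=pts(c))
    R=cv2.Rodrigues(np.array(c["rvec"],float))[0];print(n,-R.T@np.array(c["tvec"]).ravel())
s=arm.read_state();print(s["time_s"],s["orientation"],s["tool_pos"])
E
```

```text
scene [ 0.92091938 -0.17059397  0.61837853]
side [0.30101258 0.53046856 0.7519405 ]
0.1 [[-9.55989128e-01  2.93401538e-01 -5.70329856e-04]
 [ 2.93402031e-01  9.55988381e-01 -1.20960448e-03]
 [ 1.90328901e-04 -1.32370467e-03 -9.99999106e-01]] [0.15388179 0.50160072 0.24312773]
```

View pics/scene1.png

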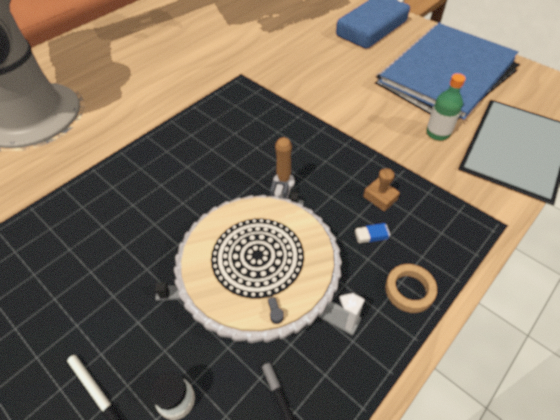

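View pics/side1.png

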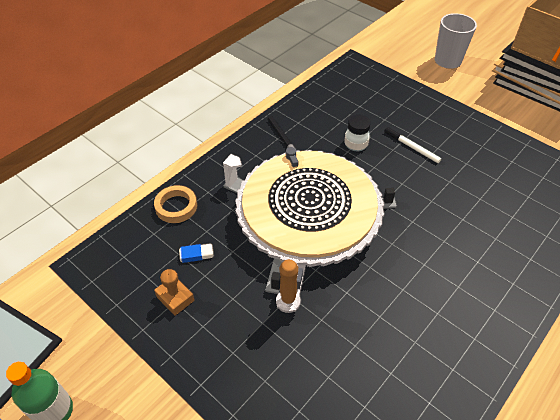

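The scene view shows the handle at (284,160), board centre at (258,255), index bar at (276,310) and pointer at (350,303). There is a black block at (162,292). In the side view the handle is at (289,280), the index bar at (291,155), the pointer at (233,165), and something dark sits beside the lever at (275,275).

```bash
python3 - <<'E'
from h import *
for n,pp in(("scene",dict(h=(284,165),htop=(284,143),c=(258,255),bar=(276,310),bar2=(272,301),ptr=(352,300),blk=(162,290))),("side",dict(h=(289,285),htop=(289,265),c=(310,197),bar=(291,152),bar2=(294,161),ptr=(232,160),blk=(390,194),dk=(275,277)))):
    d=np.load(n+".npz");W=d["W"];p=d["p"].astype(int)
    for k,(u,v) in pp.items(): print(n,k,W[v,u].round(4),p[v,u])
    # board plywood
    m=(abs(W[...,2]-.058)<.004)&(np.hypot(W[...,0]-W[pp['c'][1],pp['c'][0],0],W[...,1]-W[pp['c'][1],pp['c'][0],1])<.2)&(p[...,0]>190)&(p[...,0]-p[...,2]>40)
    m=m.astype(np.uint8);cs=max(cv2.findContours(m,cv2.RETR_EXTERNAL,cv2.CHAIN_APPROX_NONE)[0],key=cv2.contourArea)
    q=W[cs[:,0,1],cs[:,0,0],:2]
    c,r=cv2.minEnclosingCircle(cv2.convexHull(q.astype(np.float32)));print("board",np.round(c,4),r)
    c=np.array(c)
    rr=np.hypot(W[...,0]-c[0],W[...,1]-c[1])
    def rep(l,mm):
        x=W[mm];print(l,len(x),np.median(x,0).round(4) if len(x) else '',x.min(0).round(3) if len(x) else '',x.max(0).round(3) if len(x) else '')
        if len(x): y=np.median(x,0)[:2]-c;print('  ang',np.degrees(np.arctan2(y[1],y[0])).round(1),np.hypot(*y).round(3))
    rep("handle",(W[...,2]>.08)&(W[...,2]<.128)&(rr<.25)&(rr>.15))
    rep("bar",(W[...,2]>.063)&(W[...,2]<.08)&(rr<.117))
    rep("ptr",(W[...,2]>.045)&(W[...,2]<.08)&(rr>.132)&(rr<.165))
    rep("blk",(W[...,2]>.022)&(W[...,2]<.038)&(p.sum(-1)<130)&(rr<.2)&(rr>.13))
E
for n in scene side; do python3 -c "
import cv2
i=cv2.imread('pics/$n1.png'.replace('.png','.png')) if 0 else cv2.imread('pics/'+'$n'+'1.png')
r={'scene':(220,130,130,100),'side':(240,230,130,100)}['$n']
x,y,w,h=r
cv2.imwrite('pics/crop_$n.png',cv2.resize(i[y:y+h,x:x+w],None,fx=5,fy=5))"; done
```

```text
scene h [0.5778 0.2052 0.0817] [128  90  57]
scene htop [0.5736 0.2101 0.1275] [188 137  84]
scene c [0.6615 0.0534 0.0611] [43 41 42]
scene bar [0.7472 0.0017 0.0751] [105 106 106]
scene bar2 [0.7322 0.0095 0.0696] [110 108 107]
scene ptr [0.8136 0.0869 0.0664] [240 235 230]
scene blk [ 0.5842 -0.0772  0.0344] [43 41 39]
board [0.6604 0.0525] 0.1174616888165474
handle 374 [0.5753 0.2067 0.1132] [0.557 0.2   0.08 ] [0.583 0.225 0.128]
  ang 118.9 0.176
bar 329 [0.7464 0.0022 0.0711] [ 0.596 -0.012  0.063] [0.761 0.096 0.077]
  ang -30.3 0.1
ptr 448 [0.8058 0.0901 0.0652] [0.568 0.069 0.045] [0.824 0.2   0.069]
  ang 14.5 0.15
blk 59 [ 0.5836 -0.073   0.0295] [ 0.578 -0.083  0.022] [0.619 0.202 0.035]
  ang -121.5 0.147
side h [0.558  0.2225 0.0904] [102  66  35]
side htop [0.5649 0.2155 0.1276] [228 148  71]
side c [0.6581 0.0527 0.0595] [54 53 52]
side bar [0.7455 0.0022 0.0726] [115 111 115]
side bar2 [0.7279 0.0142 0.0706] [117 111 116]
side ptr [0.8145 0.0841 0.0672] [255 255 255]
side blk [ 0.5709 -0.0702  0.0288] [26 24 22]
side dk [0.6061 0.2    0.034 ] [59 56 55]
board [0.6577 0.0532] 0.11775802075862885
handle 453 [0.5615 0.2205 0.1173] [0.553 0.203 0.08 ] [0.58  0.228 0.128]
  ang 119.9 0.193
bar 162 [0.7408 0.0072 0.0698] [ 0.605 -0.009  0.063] [0.758 0.118 0.075]
  ang -29.0 0.095
ptr 210 [0.8058 0.092  0.0644] [0.566 0.069 0.045] [0.821 0.191 0.069]
  ang 14.7 0.153
blk 90 [ 0.5781 -0.0645  0.0287] [ 0.564 -0.074  0.022] [0.609 0.206 0.035]
  ang -124.1 0.142
```

View pics/crop_side.png

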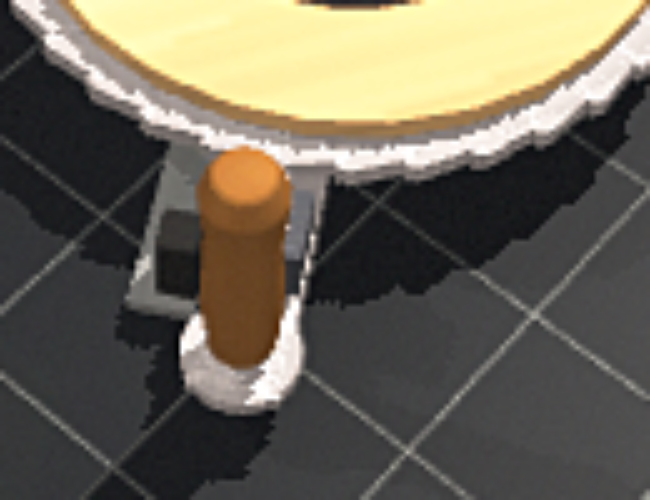

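The crop shows the lever next to the black rubber stop, only a few degrees counter-clockwise of it. Next I'll check for obstacles on the approach path.

```bash
python3 - <<'E'
from h import *
d=np.load("scene.npz");W=d["W"]
for u,v in((447,108),(458,80),(385,178)):print(W[v,u].round(3))
s=arm.read_state();R=np.array(s["orientation"]);p=np.array(s["tool_pos"])
for t in((.568,.213,.2),):print((R.T@(np.array(t)-p)*1000).round())
E
```

```text
[0.714 0.523 0.087]
[0.71  0.539 0.14 ]
[0.72  0.309 0.068]
[-481. -154.   43.]
```

Request:
carry_out(moves=[-40,-13,0,0,0,0,0,-90,-29,0,0,0,0,0,-140,-45,0,0,0,0,0,-190,-61,0,0,0,0,0,-240,-77,0,0,0,0,0,-290,-93,0,0,0,0,0,-340,-109,10,0,0,0,0,-390,-125,20,0,0,0,0,-440,-141,30,0,0,0,0,-481,-154,40,0,0,0,0,-481,-154,43,0,0,0,0,-481,-154,43,0,0,0,0])

```text
time_s: 1.6
tool_pos: [0.5679, 0.2137, 0.2]
orientation: [[-0.956, 0.294, -0.002], [0.294, 0.956, 0.0], [0.002, -0.001, -1.0]]
wrist_force: [0.3, 0.3, -0.4]
width: 0.0919
gripper_force: 0.0
```

```bash
python3 - <<'E'
from h import *
s=arm.read_state();R=np.array(s["orientation"]);p=np.array(s["tool_pos"]);print(s["time_s"],p,R.round(3))
c=arm.camera("wrist");cv2.imwrite("pics/w1.png",c["pixels"][...,::-1])
K=c["intrinsics"];z=c["z_map"];v,u=np.mgrid[:420,:560]
P=np.dstack([(u-K[0,2])/K[0,0]*z,(v-K[1,2])/K[1,1]*z,z]);M=np.array(c["mount"])
W=(P@M[:3,:3].T+M[:3,3])@R.T+p
m=(W[...,2]>.12)&(W[...,2]<.132)&(np.hypot(W[...,0]-.568,W[...,1]-.213)<.04)&(z>0)
print(m.sum(),W[m].mean(0),W[m].min(0),W[m].max(0))
print(R.T@(W[m].mean(0)-p)*1000)
E
```

```text
1.6 [0.56788911 0.21373968 0.20003158] [[-0.956  0.294 -0.002]
 [ 0.294  0.956  0.   ]
 [ 0.002 -0.001 -1.   ]]
1104 [0.56455402 0.21515402 0.12539229] [0.55366694 0.20263106 0.1200005 ] [0.57839858 0.22704413 0.12921876]
[ 3.46289614  0.41363862 74.64573023]
```

View pics/w1.png

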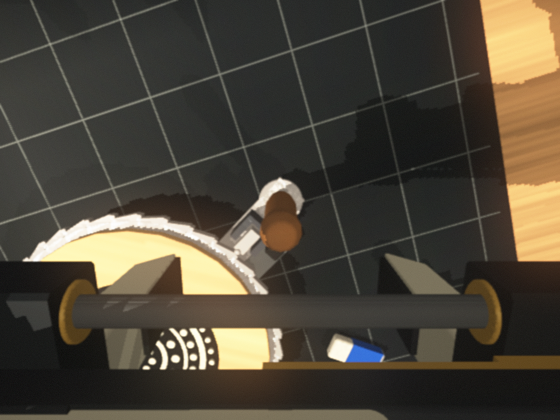

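The wrist view shows the handle top at (281,230), between the open fingers, about 3 mm off in tool x. I'll go down and grip.

Request:
carry_out(moves=[2,0,30,0,0,0,0,2,0,60,0,0,0,0,2,0,85,0,0,0,0,2,0,99,0,0,0,0,2,0,99,0,0,0,0,2,0,99,0,0,0,1,2,0,99,0,0,0,1,2,0,99,0,0,0,1,2,0,99,0,0,0,1,2,0,99,0,0,0,1,2,0,99,0,0,0,1,2,0,99,0,0,0,1], force=25)

```text
time_s: 3.15
tool_pos: [0.5668, 0.2141, 0.1017]
orientation: [[-0.956, 0.293, -0.0], [0.293, 0.956, 0.0], [0.0, 0.0, -1.0]]
wrist_force: [0.2, 0.2, 0.4]
width: 0.0265
gripper_force: 0.0
```

```bash
python3 - <<'E'
from h import *
s=arm.read_state();R=np.array(s["orientation"]);p=np.array(s["tool_pos"]);print(s["time_s"],p,s["width"],s["gripper_force"],s["wrist_force"])
c=np.array([.659,.053]);d=p[:2]-c;a0=np.arctan2(d[1],d[0]);r=np.hypot(*d);print(np.degrees(a0),r)
for k in range(0,60,4):
    a=a0+np.radians(k);q=np.r_[c+r*np.array([np.cos(a),np.sin(a)]),p[2]]
    print(k,(R.T@(q-p)*1000).round(1))
E
```

```text
3.15 [0.56675239 0.21414509 0.10171141] 0.026465150807401187 0.0 [0.19672438 0.18101424 0.41203878]
119.78900814344141 0.1856808077826163
0 [0. 0. 0.]
4 [ 8.5 -9.8 -0. ]
8 [ 16.4 -20.1  -0. ]
12 [ 23.4 -30.9  -0. ]
16 [ 29.8 -42.3  -0. ]
20 [ 35.3 -54.   -0. ]
24 [ 39.9 -66.1  -0. ]
28 [ 43.8 -78.5  -0. ]
32 [ 46.7 -91.1  -0. ]
36 [  48.8 -103.9   -0. ]
40 [  49.9 -116.8   -0. ]
44 [  50.2 -129.7   -0. ]
48 [  49.5 -142.7   -0. ]
52 [  48.  -155.6   -0. ]
56 [  45.6 -168.3   -0. ]
```

Request:
carry_out(moves=[0,0,0,0,0,0,1,8,-10,0,0,0,0,1,16,-20,0,0,0,0,1,23,-31,0,0,0,0,1,30,-42,0,0,0,0,1,35,-54,0,0,0,0,1,40,-66,0,0,0,0,1,44,-78,0,0,0,0,1,47,-91,0,0,0,0,1,49,-104,0,0,0,0,1,50,-117,0,0,0,0,1,50,-117,0,0,0,0,1])

```text
time_s: 4.65
tool_pos: [0.4842, 0.1157, 0.1017]
orientation: [[-0.956, 0.295, -0.001], [0.295, 0.956, -0.001], [0.0, -0.001, -1.0]]
wrist_force: [1.1, -0.9, -3.4]
width: 0.0247
gripper_force: 25.0
```

```bash
cat > chk.py <<'E'
from h import *
s=arm.read_state();R=np.array(s["orientation"]);p=np.array(s["tool_pos"]);print(s["time_s"],p.round(4),s["width"],s["gripper_force"],np.round(s["wrist_force"],1))
c=np.array([.659,.053]);d=p[:2]-c;print("lever",np.degrees(np.arctan2(d[1],d[0])).round(1),np.hypot(*d).round(4))
import sys
for n in("scene","side"):
    k=arm.camera(n);W=pts(k);rr=np.hypot(W[...,0]-c[0],W[...,1]-c[1])
    m=(W[...,2]>.064)&(W[...,2]<.08)&(rr<.117)&(rr>.07)&(W[...,0]>.66)&(k["pixels"].max(-1)<160)
    y=np.median(W[m],0)[:2]-c;print(n,m.sum(),"bar",np.degrees(np.arctan2(y[1],y[0])).round(1),np.hypot(*y).round(3))
    cv2.imwrite(f"pics/{n}_{sys.argv[1]}.png",k["pixels"][...,::-1])
E
python3 chk.py a
```

```text
4.65 [0.4842 0.1157 0.1017] 0.024714371028170583 24.999326169490814 [ 1.1 -0.9 -3.4]
lever 160.3 0.1857
scene 264 bar 1.4 0.103
side 162 bar 4.6 0.098
```

Request:
carry_out(moves=[0,-10,0,0,0,0,1,0,-20,0,0,0,0,1,-1,-29,0,0,0,0,1,-2,-38,0,0,0,0,1,-2,-38,0,0,0,0,1,-2,-38,0,0,0,0,1])

```text
time_s: 5.5
tool_pos: [0.4754, 0.0798, 0.1017]
orientation: [[-0.956, 0.294, -0.0], [0.294, 0.956, -0.0], [0.0, -0.0, -1.0]]
wrist_force: [0.7, -0.6, -2.1]
width: 0.0245
gripper_force: 25.0
```

```bash
python3 chk.py b; python3 -c "
import cv2
a=cv2.imread('pics/scene_b.png')[190:370,160:400];b=cv2.imread('pics/side_b.png')[120:300,190:430]
cv2.imwrite('pics/ab.png',cv2.resize(cv2.hconcat([a,b]),None,fx=1.65,fy=1.65))"
```

```text
5.5 [0.4754 0.0798 0.1017] 0.024537657772782395 24.999753534793854 [ 0.7 -0.6 -2.1]
lever 171.7 0.1856
scene 258 bar 12.4 0.102
side 172 bar 15.9 0.098
```

View pics/ab.png

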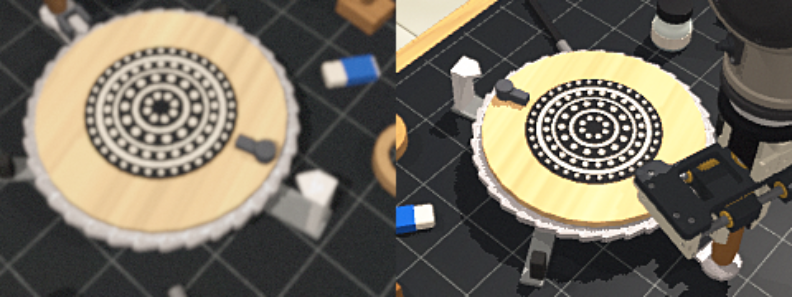

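The combined view shows the index bar at (258,148) left and (512,92) right. The pointer head is at (318,190) left and (465,70) right, so they look nearly aligned. I'll check the tip numerically.

```bash
python3 - <<'E'
from h import *
c=np.array([.659,.053])
for n in("scene","side"):
    d=np.load(n+".npz");W=d["W"];p=d["p"]
    q=W[...,:2]-c;r=np.hypot(q[...,0],q[...,1]);a=np.degrees(np.arctan2(q[...,1],q[...,0]))
    for lo in(.130,.135,.140,.145,.150,.155,.16):
        m=(W[...,2]>.055)&(W[...,2]<.072)&(r>=lo)&(r<lo+.005)&(abs(a-14)<15)
        if m.sum():print(n,lo,m.sum(),np.percentile(a[m],[0,50,100]).round(1),np.median(W[m][:,2]).round(3))
E
```

```text
scene 0.14 10 [ 9.6 10.6 12.1] 0.067
scene 0.145 34 [ 8.1 10.5 13.7] 0.067
scene 0.15 53 [ 6.1 10.6 15.4] 0.067
scene 0.155 66 [ 6.  10.3 15.8] 0.067
scene 0.16 72 [ 6.2 10.2 15.5] 0.067
side 0.14 13 [10.  12.  13.5] 0.065
side 0.145 25 [ 8.4 12.7 15.4] 0.066
side 0.15 31 [ 6.9 12.3 16.4] 0.066
side 0.155 34 [ 6.3 12.1 16.8] 0.066
side 0.16 39 [ 5.9 12.2 16.1] 0.066
```

Request:
carry_out(moves=[1,13,0,0,0,0,1,2,26,0,0,0,0,1,2,39,0,0,0,0,1,1,52,0,0,0,0,1,-1,64,0,0,0,0,1,-4,77,0,0,0,0,1,-8,89,0,0,0,0,1,-13,101,0,0,0,0,1,-18,113,0,0,0,0,1,-25,124,0,0,0,0,1,-32,135,0,0,0,0,1,-36,140,0,0,0,0,1])

```text
time_s: 7.1
tool_pos: [0.5512, 0.2042, 0.1017]
orientation: [[-0.956, 0.293, -0.001], [0.293, 0.956, 0.001], [0.001, 0.0, -1.0]]
wrist_force: [-2.4, 2.3, 0.4]
width: 0.0245
gripper_force: 25.0
```

```bash
python3 chk.py c
```

```text
7.1 [0.5512 0.2042 0.1017] 0.024461005614546005 25.00005394220352 [-2.4  2.3  0.4]
lever 125.5 0.1857
scene 260 bar 12.3 0.102
side 146 bar 16.1 0.1
```

Request:
carry_out(moves=[-4,5,0,0,0,0,1,-8,10,0,0,0,0,1,-12,15,0,0,0,0,1,-12,15,0,0,0,0,1])

```text
time_s: 7.7
tool_pos: [0.5674, 0.2145, 0.1017]
orientation: [[-0.956, 0.293, 0.001], [0.293, 0.956, 0.0], [-0.001, 0.001, -1.0]]
wrist_force: [-0.9, 5.2, -0.5]
width: 0.0248
gripper_force: 25.0
```

Request:
carry_out(moves=[-2,2,0,0,0,0,1,-4,4,0,0,0,0,1,-4,4,0,0,0,0,1])

```text
time_s: 8.07
tool_pos: [0.5684, 0.2151, 0.1016]
orientation: [[-0.956, 0.293, -0.008], [0.293, 0.956, -0.003], [0.007, -0.006, -1.0]]
wrist_force: [-14.2, -3.8, 8.6]
width: 0.0247
gripper_force: 25.0
```

Moving on a commanded 6 mm gave only about 1 mm and a 15 N reaction, so the lever is on its stop. I'll ease off, open and lift.

Request:
carry_out(moves=[3,-3,0,0,0,0,1,3,-3,0,0,0,0,0,3,-3,0,0,0,0,0,3,-3,0,0,0,0,0,3,-3,0,0,0,0,0,3,-3,0,0,0,0,0,3,-3,-20,0,0,0,0,3,-3,-50,0,0,0,0,3,-3,-90,0,0,0,0,3,-3,-130,0,0,0,0,3,-3,-140,0,0,0,0,3,-3,-140,0,0,0,0])

```text
time_s: 9.57
tool_pos: [0.568, 0.2148, 0.2416]
orientation: [[-0.956, 0.293, 0.0], [0.293, 0.956, 0.0], [-0.0, 0.0, -1.0]]
wrist_force: [0.5, 0.2, -0.4]
width: 0.0917
gripper_force: 0.0
```

```bash
python3 chk.py d; python3 -c "
import cv2
a=cv2.imread('pics/scene_d.png')[130:370,160:400];b=cv2.imread('pics/side_d.png')[120:360,190:430]
cv2.imwrite('pics/ab2.png',cv2.resize(cv2.hconcat([a,b]),None,fx=1.65,fy=1.65))"
```

```text
9.575 [0.568  0.2148 0.2416] 0.09169504675484419 0.0 [ 0.5  0.2 -0.4]
lever 119.4 0.1857
scene 259 bar 12.4 0.102
side 78 bar 17.2 0.088
```

View pics/ab2.png

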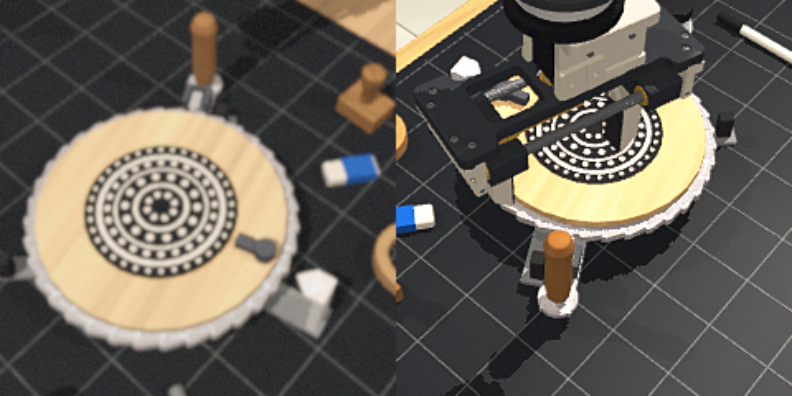

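The index bar at (258,247) points at the pointer at (318,285). The lever is back beside its stop at (540,262), and the gripper is clear.

```bash
python3 -c "from workcell import arm;print(arm.sign_off())"
```

```text
the job is handed in; nothing more can be done
None
```

I handed the job in at about 9.6 s: the index bar is about 2–4° past the pointer (about 10° is allowed), the lever is back against its stop, and the gripper is open and clear; no verdict came back.

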